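# Hang the washed blue pail on the drying hook

### The job

Hang the small blue pail up to dry. With the pail still standing on the counter, swing its folded wire handle (bail) upright; then lift the pail by it and hook the handle over both prongs of the metal hook stand, so that the pail hangs upright, still and clear of the counter. Leave the grey pail where it stands and do not tip the blue one over.

Things in the scene. Friction and masses are not known exactly. Their poses are not given: they have to be found in the camera images.
- blue_pail: Small blue pail with white rim, the one to hang: 107 mm across, 75 tall, about 0.3 kg, loose. Origin: centre of underside. Its bail (126 mm wide) turns about an axis along the pail's y, 66 mm above the origin. It starts folded to the pail's -x (towards the robot), 28 to 46 degrees above level; 90 is upright, it stops at 28 and 100. Slightly stiff: under 1 N moves it and it stays where put.
- blue_grip (a point): Centre of the black grip on the top bar of the blue pail's bail, 80 mm from the hinge axis (146 mm above the pail's underside when upright). The bar is straight, along this point's y, 104 mm long, wire 8 mm thick; the grip is 12 mm thick, 44 mm long. Its axes are parallel to the pail's when the bail is fully folded and turn with the bail about y.
- hook_seat (a point): Where the grip's centre lies once hung on the fixed hook stand, z = 220 mm. Two level prongs, 8 mm thick, at y = -33 and 33, z = -8 mm in this frame, point to its -x (towards the robot) from a 16 mm post at x = 88 mm. At x = -24 they turn up to red ball tips at x = -36; bar centres over 24 mm above this point clear the tips. Nothing is above; the base is 12 mm high.
- grey_pail: An equal pail in grey, with the same folded bail; not to be disturbed. Origin: centre of its underside. Its bail's top is at most 130 mm above the counter.

How it is judged (in metres and radians):
On the way:
1. the blue pail's bail is upright (grip within 22 mm of straight above the pail's middle) while the pail stands on the counter (x of blue_grip in the frame of blue_pail above -0.022 m and height (world z) of blue_pail below 0.008 m and angle between blue_pail's own z axis and vertical below 0.1 rad), for 0.2 s.
At the end, for the whole second after the job is handed in: Blue bail's grip rests on the prongs: 30 mm in front to 40 mm behind the seat point, within 20 mm sideways, 8 mm below to 10 mm above it; pail within 20 degrees of upright, underside over 40 mm above the counter, under 50 mm/s; grey pail within 30 mm of its start (x of blue_grip in the frame of hook_seat between -0.03 and 0.04 m and y of blue_grip in the frame of hook_seat between -0.02 and 0.02 m and z of blue_grip in the frame of hook_seat between -0.008 and 0.01 m and height (world z) of blue_pail above 0.04 m and angle between blue_pail's own z axis and vertical below 0.35 rad and linear speed of blue_pail below 0.05 m/s and distance of grey_pail from where it was at the start of the episode below 0.03 m); the robot touches nothing.
It fails at once if the grey pail is pushed more than 30 mm or tipped (distance of grey_pail from where it was at the start of the episode above 0.03 m or angle between grey_pail's own z axis and vertical above 0.35 rad).
It fails at once if the blue pail is tipped over (more than 57 degrees) (angle between blue_pail's own z axis and vertical above 1 rad).
It also fails if it takes over 61 s, if anything falls off the work surface, if the arm or the gripper's body presses on something with over 40 N, if the wrist force passes 120 N, or if a joint passes its speed limit or range.

### The arm

A 6-joint arm with a two-finger parallel gripper is mounted at the origin on a cart in front of the work surface, level with it; the furniture and walls round the work are solid. World frame = base frame: x ahead of the robot, y to its left, z up, the work surface at z = 0. Lengths are in m, angles in degrees, forces in N, time in s.
With the tool pointing down it reaches from about 0.3 to 0.75 m from the base axis. Payload 8.5 kg.
Tool frame: the origin (TCP) lies at the very end of the fingers, on their centre line; the grasp point (between the pads) lies env.pinch_z behind it (env.pinch_z is the distance from the TCP to the grasp point, in m); z points along the fingers, y is the line along which they close (so a half turn about z gives the same grasp; the last joint's range is limited). The gripper opens to 85 mm and grips with 20 to 120 N. Pads are 22 mm wide; open, the fingers measure 114 mm over their backs; the gripper's body (76 mm by 85 mm) begins 54 mm behind the grasp point. The pads swing forward as they close: fully open they stand 13 mm farther back than shut.
Start: joints at [-78.856, 21.807, 74.336, -0, 83.858, -12.336], TCP at [0.219, -0.504, 0.202] pointing down, gripper open.
Joint ranges: [-178.18, 178.18], [-50.72, 133.34], [12.68, 142.11], [-81.47, 261.47], [9.98, 163.14], [-165.26, 165.26]. Speed limits (degrees/s): [136.94, 136.94, 180, 180, 180, 180].

### API

Orientations are given as a 3x3 rotation matrix whose columns are the frame's x, y, z axes.
In Python, from rig import telemetry, get_image, env gives the robot as it stands. The module is installed in compiled form; this text tells all that it offers.
- The arm moves only by the tool apply_moves, never from a script. Its argument "series" is a list of rows, each a list of 7 numbers: the shift along the tool's x, y, z in mm, then the turn, a rotation vector about the tool's x, y, z in degrees, then the opening, from 0 (shut) to 1 (fully open). A call has 1 to 12 rows; each row shifts and turns the commanded pose from where the row before left it, along the tool's axes as they then stand; what a row does not reach is not made up. A row lasts 1/8 s, in which the tool goes at most 62.5 mm and 10.7 degrees, less where a joint would pass 70% of its speed; a pose out of reach is approached as far as the arm can. A call with a gripper value outside its range is refused whole. The fingers move at their own pace and stop on an object; "grip_force" is the grip in N (left out, the last holds). Time passes only in rows, so rows that do not move let the fingers close. It gives the time, the measured TCP pose, the force, the opening and the grip force at its end, in the units of the state.
- telemetry.observe(): the state, without advancing time (a new reading comes with each control period).
- get_image(name): name is "scene" or "side" or "wrist"; returns a dict with "frame" (480x640x3 uint8, red, green, blue), "z_map" (480x640 float32, m along the optical axis (not along the pixel's ray), 0 where there is no reading), "vertical_fov" (degrees; the focal length in pixels is half the picture's height over the tangent of half this angle, whatever the lens; pixels are square), "cx", "cy" (the principal point, pixels), "eye" and "attitude" of the camera in the world; the wrist camera has in their place "mount" (4x4, takes a point from camera to tool coordinates, whose origin is the TCP and whose axes are the flange's). Camera axes: x right, y up, looking along -z (the intrinsics and any distortion apply to the point x, -y, -z); pixel columns grow to the right and rows downward; lengths in m; the calibration is good to about 2 mm. A picture is of the moment at which its call begins: read the wrist's pose just before it.
- env.close_job(): hands the job in; it is judged then, once.
The state is a dict: "time_s": time; "q": joint angles; "qvel": joint speeds; "joint_efforts": joint torques, N m; "position": TCP position; "tool_rot": TCP orientation; "ft_force": force on the tool from outside, world axes, zero at the start; "wrist_torque": the same for the moment, N m; "grip_width": finger opening in m; "gripper_force": force on a finger pad.
Only numpy, scipy, OpenCV 4.12 (cv2) and the standard library are available. Lean on these libraries where they do the work, as an engineer would, in place of code of your own. Each camera call takes 0.05 s, during which the arm holds its last target. There are 200 camera calls.

## Working session

There is one attempt and no reset: what is moved stays moved. The work goes in short steps, Python scripts to look and compute and a tool call to move; the robot and the scene stay as the last step left them, time stands still between calls to the robot, and variables do not carry over. Pictures are saved under pics/ and viewed, at most 10 in all, crops included, and the job is handed in when it is done.

Besides the shell and the picture viewer there is one more tool, called after "Request:" as name([rows], argument=value, ...), one row to a line, values as JSON. apply_moves: Moves the arm, as the interface text tells. Its arguments: {"type":"object","properties":{"series":{"type":"array"},"grip_force":{"type":"number"}},"required":["series"]}

```bash
mkdir -p pics
cat > h.py <<'E'
import numpy as np, cv2
from rig import telemetry, get_image, env
def cloud(im):
    h,w=im["z_map"].shape; f=h/2/np.tan(np.radians(im["vertical_fov"])/2)
    u,v=np.meshgrid(np.arange(w),np.arange(h)); z=im["z_map"]
    P=np.stack([(u-im["cx"])/f*z,-(v-im["cy"])/f*z,-z],-1)
    if "eye" in im: return P@np.array(im["attitude"]).T+np.array(im["eye"])
    s=im["state"]; M=np.array(im["mount"]); P=P@M[:3,:3].T+M[:3,3]
    return P@np.array(s["tool_rot"]).T+np.array(s["position"])
def grab(n):
    s=telemetry.observe(); im=get_image(n); im["state"]=s; return im
def save(im,p): cv2.imwrite(p,im["frame"][...,::-1])
E
python3 - <<'E'
from h import *
s=telemetry.observe(); print(s["time_s"],s["position"],s["tool_rot"],env.pinch_z,s["grip_width"])
a=grab("scene");b=grab("side")
print({k:v for k,v in a.items() if k not in("frame","z_map","state")})
cv2.imwrite("pics/a.png",cv2.resize(np.hstack([a["frame"],b["frame"]])[...,::-1],(800,300),interpolation=cv2.INTER_AREA))
for n,im in(("scene",a),("side",b)):
    P=cloud(im);hsv=cv2.cvtColor(im["frame"],cv2.COLOR_RGB2HSV);ok=im["z_map"]>0
    H,S,V=[hsv[...,i].astype(int) for i in range(3)]
    for nm,m in(("blue",(H>95)&(H<130)&(S>110)&(V>50)),("red",((H<8)|(H>172))&(S>150)&(V>80))):
        m=m&ok&(P[...,2]>.005)&(P[...,2]<.5)&(P[...,0]<1)
        k,l,st,c=cv2.connectedComponentsWithStats(m.astype(np.uint8))
        for i in range(1,k):
            if st[i,4]>15:
                q=P[l==i];print(n,nm,st[i],c[i].round(),q.min(0).round(3),q.max(0).round(3),np.median(q,0).round(3))
E
```

```text
0.0 [ 0.21905267 -0.50413412  0.20183583] [[ 9.17214376e-01  3.98393918e-01 -2.73701809e-04]
 [ 3.98393894e-01 -9.17213360e-01  1.39884170e-03]
 [ 3.06247072e-04 -1.39207885e-03 -9.99998984e-01]] 0.0187 0.08535092527468784
{'vertical_fov': 46.17980371769131, 'cx': 320.26314895343006, 'cy': 240.4283469834945, 'eye': array([-0.24287042,  0.48109515,  0.82143899]), 'attitude': array([[-0.52827889,  0.48527538, -0.69672751],
       [-0.84906259, -0.30556237,  0.4309575 ],
       [-0.00376065,  0.81923101,  0.57345131]])}
scene blue [608 115   9   4  21] [612. 117.] [ 0.834 -1.471  0.005] [ 0.849 -1.418  0.019] [ 0.843 -1.437  0.011]
scene blue [168 235  10   6  36] [173. 237.] [0.77  0.213 0.124] [0.788 0.234 0.131] [0.781 0.225 0.128]
scene blue [136 248  11   9  68] [141. 252.] [0.741 0.289 0.127] [0.766 0.312 0.139] [0.752 0.301 0.137]
scene blue [145 321  12  16  59] [150. 328.] [0.585 0.331 0.052] [0.608 0.357 0.075] [0.599 0.345 0.067]
scene red [567  85  44  33 777] [586. 103.] [ 0.835 -1.443  0.024] [ 0.997 -1.284  0.102] [ 0.907 -1.37   0.056]
scene red [258 156  45  41 408] [28
[... 1325 characters left out ...]
.005] [0.56  0.285 0.041] [0.551 0.28  0.013]
side blue [210 387  25  16 159] [222. 395.] [0.512 0.332 0.005] [0.552 0.363 0.06 ] [0.529 0.351 0.033]
side red [414  49  32  35 552] [429.  67.] [ 0.818 -1.635  0.018] [ 0.978 -1.302  0.101] [ 0.875 -1.484  0.052]
side red [400  61  12  21 122] [405.  73.] [ 0.894 -1.42   0.017] [ 0.999 -1.282  0.077] [ 0.941 -1.339  0.046]
side red [387 155   5   5  18] [389. 157.] [ 0.522 -0.327  0.228] [ 0.531 -0.314  0.239] [ 0.524 -0.32   0.234]
side red [369 164   6   5  21] [372. 166.] [ 0.537 -0.563  0.028] [ 0.69  -0.253  0.238] [ 0.542 -0.257  0.233]
side red [355 339   7  22  85] [358. 348.] [0.352 0.074 0.005] [0.39  0.125 0.014] [0.372 0.097 0.011]
```

View pics/a.png

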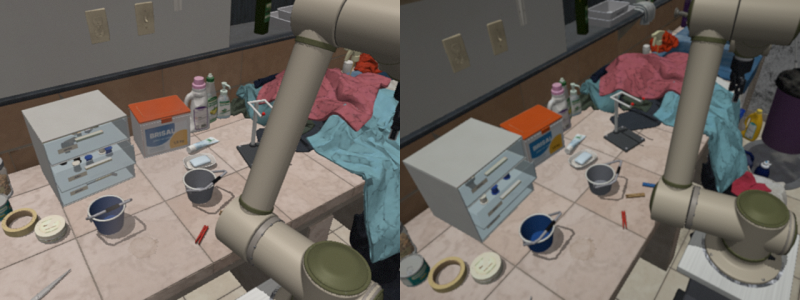

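The picture shows the blue pail at scene (173,345) / side (224,375), in front of a drawer unit. The grey pail is at scene (322,296) and the hook stand at scene (415,205) / side (375,170), with its red tips visible.

Run:
```python
from h import *
from scipy.optimize import least_squares
a=grab("scene");b=grab("side")
cr=lambda im,x,y:cv2.resize(im["frame"][y:y+120,x:x+130,::-1],(390,360),interpolation=cv2.INTER_CUBIC)
top=np.hstack([cr(a,110,290),cr(b,160,310)])
cv2.imwrite("pics/b.png",top)
Pa,Pb=cloud(a),cloud(b)
P=np.concatenate([Pa.reshape(-1,3),Pb.reshape(-1,3)])
for nm,c in(("blue",(.55,.3)),("grey",(.55,.05))):
    # scan for centre
    R=P[(np.hypot(P[:,0]-c[0],P[:,1]-c[1])<.15)&(P[:,2]>.068)&(P[:,2]<.08)]
    x0=np.array([*np.median(R[:,:2],0)])
    r=least_squares(lambda p:np.hypot(R[:,0]-p[0],R[:,1]-p[1])-.0535,x0,loss="cauchy",f_scale=.002)
    print(nm,r.x,len(R),np.mean(np.abs(r.fun)<.004))
    B=P[(np.hypot(P[:,0]-r.x[0],P[:,1]-r.x[1])<.11)&(P[:,2]>.085)&(P[:,2]<.15)]
    print(len(B),B[::max(1,len(B)//40)].round(3).tolist())
# hook: points 
for n,Q in(("scene",Pa),("side",Pb)):
    B=Q.reshape(-1,3);B=B[(np.hypot(B[:,0]-.57,B[:,1]+.3)<.15)&(B[:,2]>.2)&(B[:,2]<.25)];print(n,len(B),B[::max(1,len(B)//50)].round(3).tolist())
```

```text
blue [0.55778474 0.31865083] 1242 0.8768115942028986
832 [[0.519, 0.252, 0.113], [0.501, 0.261, 0.124], [0.503, 0.269, 0.122], [0.502, 0.28, 0.123], [0.504, 0.296, 0.125], [0.501, 0.29, 0.122], [0.505, 0.311, 0.124], [0.497, 0.306, 0.126], [0.494, 0.302, 0.124], [0.497, 0.298, 0.117], [0.501, 0.329, 0.124], [0.497, 0.323, 0.123], [0.495, 0.317, 0.118], [0.499, 0.339, 0.122], [0.497, 0.333, 0.118], [0.497, 0.349, 0.122], [0.498, 0.362, 0.123], [0.495, 0.353, 0.118], [0.496, 0.367, 0.12], [0.517, 0.381, 0.104], [0.527, 0.382, 0.092], [0.53, 0.254, 0.101], [0.504, 0.263, 0.124], [0.538, 0.258, 0.091], [0.503, 0.273, 0.124], [0.505, 0.286, 0.125], [0.501, 0.288, 0.121], [0.497, 0.298, 0.125], [0.503, 0.309, 0.125], [0.499, 0.308, 0.121], [0.503, 0.322, 0.125], [0.498, 0.325, 0.126], [0.495, 0.324, 0.121], [0.495, 0.333, 0.122], [0.504, 0.347, 0.12], [0.496, 0.35, 0.121], [0.499, 0.365, 0.125], [0.503, 0.372, 0.121], [0.5, 0.373, 0.119], [0.511, 0.38, 0.113], [0.503, 0.378, 0.113], [0.523, 0.382, 0.097]]
grey [0.52305613 0.01207491] 951 0.786540483701367
607 [[0.519, -0.059, 0.088], [0.51
[... 2683 characters left out ...]
-0.289, 0.214], [0.649, -0.319, 0.201], [0.572, -0.333, 0.217], [0.658, -0.288, 0.21], [0.575, -0.33, 0.214], [0.527, -0.318, 0.234], [0.64, -0.282, 0.215], [0.562, -0.333, 0.214], [0.519, -0.319, 0.233], [0.566, -0.329, 0.212], [0.535, -0.323, 0.224], [0.629, -0.28, 0.213], [0.55, -0.327, 0.214], [0.528, -0.323, 0.223], [0.552, -0.325, 0.212], [0.625, -0.278, 0.21], [0.544, -0.322, 0.213], [0.611, -0.275, 0.213], [0.609, -0.273, 0.211], [0.549, -0.262, 0.235], [0.59, -0.27, 0.215], [0.539, -0.26, 0.236], [0.577, -0.268, 0.217], [0.587, -0.27, 0.211], [0.544, -0.254, 0.232], [0.57, -0.261, 0.217], [0.542, -0.255, 0.229], [0.561, -0.265, 0.215], [0.563, -0.259, 0.214], [0.562, -0.262, 0.211]]
```

View pics/b.png

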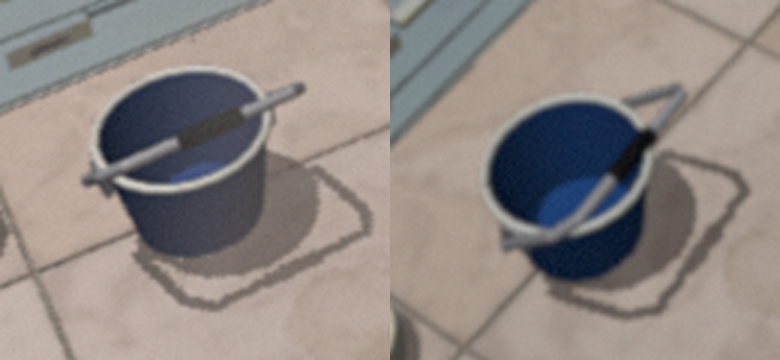

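The crops show the blue pail with its bail folded towards the robot. The black grip is at crop (210,125) on the left and (632,155) on the right. The bar sits at (0.50, 0.317, 0.12) and the rim centre at (0.558, 0.319), so the bail angle is about 42°. I'll grasp along the bail plane.

```bash
cat >> h.py <<'E'
from scipy.spatial.transform import Rotation as Ro
def frame(yaw,tilt):
    "tool x at yaw deg (bar), z elevated down by tilt deg (90=straight down)"
    y=np.radians(yaw);t=np.radians(tilt)
    x=np.array([np.cos(y),np.sin(y),0]);f=np.array([np.sin(y),-np.cos(y),0])
    z=f*np.cos(t)-np.array([0,0,1])*np.sin(t)
    return np.stack([x,np.cross(z,x),z],1)
def plan(p,R,segs,g):
    "segs: (target p, target R, rows)"
    p=np.array(p,float);R=np.array(R,float)
    for tp,tR,n in segs:
        rows=[]
        for k in range(n,0,-1):
            d=np.round(R.T@(np.array(tp)-p)/k*1000,1); r=np.round((Ro.from_matrix(R.T@tR)).as_rotvec(degrees=True)/k,1)
            p=p+R@d/1000;R=R@Ro.from_rotvec(r,degrees=True).as_matrix()
            rows.append([float(v)+0. for v in (*d,*r)]+[g])
        print(rows)
    return p,R
E
python3 - <<'E'
from h import *
s=telemetry.observe();F=frame(92,42.)
grip=np.array([.499,.317,.120]);g=grip+F[:,2]*.0187
print(g,F)
plan(s["position"],s["tool_rot"],[([.33,-.2,.38],frame(60,90),8),([.38,.15,.36],frame(92,80),9),(g-F[:,2]*.09,F,7)],1)
E
```

```text
[0.51288834 0.31748499 0.10748726] [[-0.0348995   0.66872299  0.74269212]
 [ 0.99939083  0.02335232  0.02593538]
 [ 0.          0.74314483 -0.66913061]]
[[27.9, -29.4, -22.2, 0.0, 0.0, -4.6, 1], [30.1, -27.0, -22.2, 0.0, 0.0, -4.6, 1], [32.2, -24.5, -22.2, 0.0, 0.0, -4.6, 1], [34.1, -21.9, -22.2, 0.0, 0.0, -4.5, 1], [35.7, -19.2, -22.2, 0.0, 0.0, -4.6, 1], [37.1, -16.2, -22.2, 0.0, 0.0, -4.5, 1], [38.3, -13.3, -22.3, 0.0, 0.0, -4.6, 1], [39.2, -10.1, -22.2, 0.0, 0.0, -4.5, 1]]
[[36.4, -14.6, 2.3, -1.1, 0.3, -3.5, 1], [37.3, -12.4, 2.2, -1.1, 0.3, -3.6, 1], [38.0, -10.1, 2.2, -1.1, 0.3, -3.5, 1], [38.5, -7.8, 2.2, -1.1, 0.3, -3.6, 1], [38.9, -5.5, 2.2, -1.1, 0.3, -3.5, 1], [39.2, -3.1, 2.4, -1.1, 0.3, -3.6, 1], [39.2, -0.7, 2.5, -1.1, 0.3, -3.5, 1], [39.2, 1.7, 2.8, -1.0, 0.3, -3.6, 1], [39.0, 4.1, 3.0, -1.1, 0.4, -3.5, 1]]
[[23.2, 5.3, 28.8, -5.4, 0.0, 0.0, 1], [23.3, 2.6, 29.2, -5.4, 0.0, 0.0, 1], [23.2, -0.2, 29.3, -5.4, 0.0, 0.0, 1], [23.3, -3.0, 29.2, -5.4, 0.0, 0.0, 1], [23.2, -5.7, 28.8, -5.5, 0.0, 0.0, 1], [23.3, -8.4, 28.1, -5.4, 0.0, 0.0, 1], [23.2, -11.1, 27.2, -5.5, 0.0, 0.0, 1]]
```

Request:
apply_moves([
  [28,-29,-22,0,0,-4.6,1],
  [30,-27,-22,0,0,-4.6,1],
  [32,-24.5,-22,0,0,-4.6,1],
  [34,-22,-22,0,0,-4.5,1],
  [36,-19,-22,0,0,-4.6,1],
  [37,-16,-22,0,0,-4.5,1],
  [38,-13,-22,0,0,-4.6,1],
  [39,-10,-22,0,0,-4.5,1],
], grip_force=25)

```text
time_s: 1.2
position: [0.3305, -0.1999, 0.3791]
tool_rot: [[0.498, 0.867, 0.0], [0.867, -0.498, 0.0], [0.0, -0.0, -1.0]]
ft_force: [0.8, 0.2, 0.2]
grip_width: 0.0852
gripper_force: 0.0
```

Request:
apply_moves([
  [36.4,-14.6,2.3,-1.1,0.3,-3.5,1],
  [37.3,-12.4,2.2,-1.1,0.3,-3.6,1],
  [38,-10,2.2,-1.1,0.3,-3.5,1],
  [38.5,-8,2.2,-1.1,0.3,-3.6,1],
  [39,-5.5,2.2,-1.1,0.3,-3.5,1],
  [39,-3,2.4,-1.1,0.3,-3.6,1],
  [39,-0.7,2.5,-1.1,0.3,-3.5,1],
  [39,1.7,2.8,-1,0.3,-3.6,1],
  [39,4,3,-1.1,0.4,-3.5,1],
  [0,0,0,0,0,0,1],
])

```text
time_s: 2.45
position: [0.3797, 0.1499, 0.3578]
tool_rot: [[-0.039, 0.984, 0.173], [0.999, 0.038, 0.006], [-0.0, 0.173, -0.985]]
ft_force: [-0.8, -1.0, 0.5]
grip_width: 0.0853
gripper_force: 0.0
```

Request:
apply_moves([
  [23,5,29,-5.4,0,0,1],
  [23,2.6,29,-5.4,0,0,1],
  [23,0,29,-5.4,0,0,1],
  [23,-3,29,-5.4,0,0,1],
  [23,-5.7,29,-5.5,0,0,1],
  [23,-8.4,28,-5.4,0,0,1],
  [23,-11,27,-5.5,0,0,1],
  [0,0,0,0,0,0,1],
  [0,0,0,0,0,0,1],
])

```text
time_s: 3.58
position: [0.4436, 0.2905, 0.1846]
tool_rot: [[-0.014, 0.707, 0.707], [1.0, 0.02, 0.001], [-0.013, 0.707, -0.707]]
ft_force: [-1.1, -0.1, 0.4]
grip_width: 0.0855
gripper_force: 0.0
```

Run:
```python
from h import *
w=grab("wrist");s=w["state"];save(w,"pics/c.png");print(s["q"])
P=cloud(w).reshape(-1,3);c=w["frame"].reshape(-1,3)
B=(abs(P[:,1]-.317)<.07)&(P[:,2]>.105)&(P[:,2]<.14)&(P[:,0]>.47)&(P[:,0]<.53)
Q=P[B];print(len(Q),Q.min(0),Q.max(0))
for y in np.arange(.255,.385,.01):
    q=Q[abs(Q[:,1]-y)<.005]
    if len(q):print(round(y,3),len(q),q.mean(0).round(4),c[B][abs(Q[:,1]-y)<.005].mean().round())
```

```text
[ 32.13906355  11.87780173 109.02138481 -51.41509072  28.6931943
  70.53940488]
3006 [0.49315307 0.24958917 0.10570915] [0.52475133 0.38209959 0.12647365]
0.255 45 [0.512  0.2553 0.1154] 81.0
0.265 163 [0.5025 0.2652 0.1218] 100.0
0.275 179 [0.5019 0.275  0.1219] 102.0
0.285 189 [0.5012 0.2851 0.1219] 101.0
0.295 219 [0.4997 0.2956 0.1225] 42.0
0.305 296 [0.4988 0.3051 0.1231] 15.0
0.315 323 [0.4983 0.3151 0.1229] 16.0
0.325 327 [0.4974 0.3251 0.123 ] 16.0
0.335 271 [0.4976 0.3345 0.1222] 54.0
0.345 236 [0.4972 0.3452 0.1218] 100.0
0.355 250 [0.4967 0.3551 0.1218] 100.0
0.365 245 [0.4962 0.3651 0.1215] 101.0
0.375 230 [0.5034 0.3748 0.1148] 90.0
```

View pics/c.png

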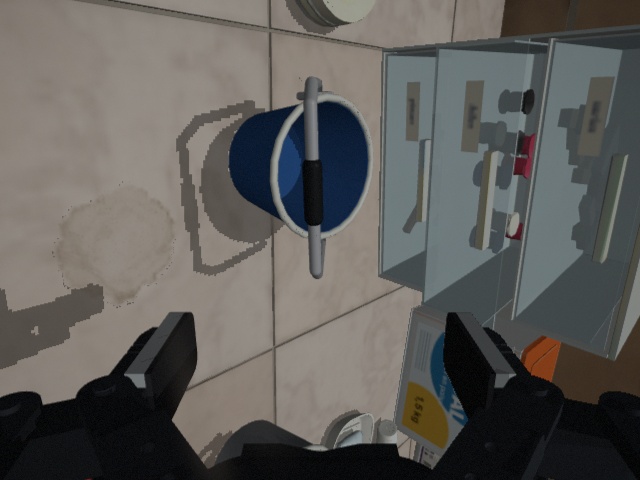

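The wrist picture shows the bar running vertically at column 313, with the black grip at rows 160–225. The fingers straddle it below and it is unobstructed.

Run:
```python
from h import *
s=telemetry.observe();F=frame(93,45.)
grip=np.array([.501,.317,.1195]);g=grip+F[:,2]*.0187
plan(s["position"],s["tool_rot"],[(g-F[:,2]*.06,F,4),(g,F,5)],1)
```

```text
[[6.2, -1.3, 11.4, 0.0, 0.5, -0.3, 1], [6.2, -1.3, 11.4, 0.0, 0.5, -0.2, 1], [6.1, -1.3, 11.5, 0.0, 0.5, -0.3, 1], [5.9, -1.2, 11.5, 0.0, 0.6, -0.2, 1]]
[[0.0, 0.0, 12.0, 0.0, 0.0, 0.0, 1], [0.0, 0.0, 12.0, 0.0, 0.0, 0.0, 1], [0.0, 0.0, 12.0, 0.0, 0.0, 0.0, 1], [0.0, 0.0, 12.0, 0.0, 0.0, 0.0, 1], [0.0, 0.0, 12.0, 0.0, 0.0, 0.0, 1]]
```

Request:
apply_moves([
  [6.2,-1.3,11.5,0,0.5,-0.3,1],
  [6.2,-1.3,11.5,0,0.5,-0.2,1],
  [6,-1.3,11.5,0,0.5,-0.3,1],
  [6,-1.2,11.5,0,0.6,-0.2,1],
  [0,0,0,0,0,0,1],
  [0,0,12,0,0,0,1],
  [0,0,12,0,0,0,1],
  [0,0,12,0,0,0,1],
  [0,0,12,0,0,0,1],
  [0,0,12,0,0,0,1],
  [0,0,0,0,0,0,1],
  [0,0,0,0,0,0,1],
])

```text
time_s: 5.12
position: [0.5136, 0.3183, 0.105]
tool_rot: [[-0.053, 0.706, 0.706], [0.999, 0.037, 0.038], [0.0, 0.707, -0.707]]
ft_force: [0.0, 0.2, -0.5]
grip_width: 0.0854
gripper_force: 0.0
```

Run:
```python
from h import *
w=grab("wrist");save(w,"pics/d.png");s=w["state"]
F=frame(93,45.);g=np.array([.501,.317,.1195])+F[:,2]*.0187
R=np.array(s["tool_rot"]);print("err tool mm",R.T@(g-s["position"])*1000,"ang",Ro.from_matrix(R.T@F).as_rotvec(degrees=True),s["q"])
```

```text
err tool mm [-0.64494357  1.29303471 -0.5047873 ] ang [-0.02886037 -0.06146823  0.02659867] [ 29.0474114   24.97052564 106.46511826 -70.44925426  19.16617444
  88.43710317]
```

View pics/d.png

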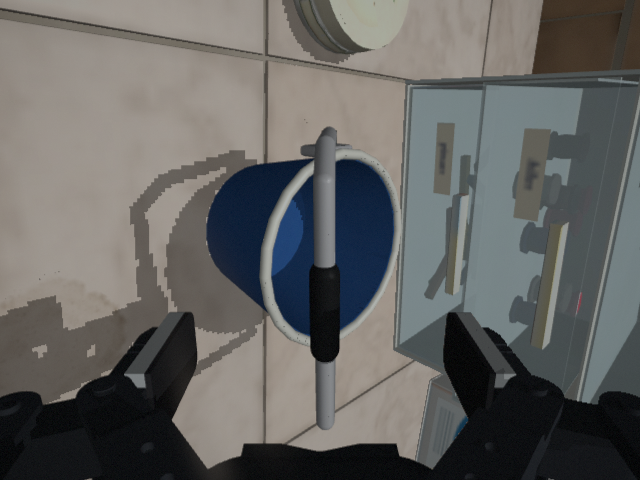

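The wrist picture shows the bar centred between the fingers near column 325, with the grip at rows 265–360. I'll close gently.

Request:
apply_moves([
  [0,1,0,0,0,0,0.4],
  [0,0,0,0,0,0,0.3],
  [0,0,0,0,0,0,0.2],
  [0,0,0,0,0,0,0.1],
  [0,0,0,0,0,0,0],
  [0,0,0,0,0,0,0],
  [0,0,0,0,0,0,0],
  [0,0,0,0,0,0,0],
], grip_force=30)

```text
time_s: 6.18
position: [0.5144, 0.3184, 0.1056]
tool_rot: [[-0.053, 0.707, 0.706], [0.999, 0.038, 0.038], [0.0, 0.707, -0.708]]
ft_force: [-0.1, 0.6, -0.3]
grip_width: 0.0002
gripper_force: 0.0
```

Run:
```python
from h import *
w=grab("wrist");a=grab("scene");b=grab("side")
cr=lambda im,x,y,ww=130,hh=120:cv2.resize(im["frame"][y:y+hh,x:x+ww,::-1],(390,360),interpolation=cv2.INTER_CUBIC)
cv2.imwrite("pics/e.png",np.hstack([cr(w,200,240,260,240),cr(b,160,300)]))
P=cloud(w).reshape(-1,3);c=w["frame"].reshape(-1,3).astype(int)
# wire pts
for n,P in(("w",P),("s",cloud(a).reshape(-1,3)),("b",cloud(b).reshape(-1,3))):
  for y in np.arange(.255,.385,.01):
    q=P[(abs(P[:,1]-y)<.005)&(P[:,2]>.1)&(P[:,2]<.145)&(abs(P[:,0]-.51)<.04)]
    if len(q):print(n,round(y,3),len(q),q.mean(0).round(4),q.std(0).round(3))
```

```text
w 0.265 212 [0.5016 0.2652 0.1215] [0.001 0.003 0.001]
w 0.275 8 [0.5014 0.2702 0.1228] [0.001 0.    0.001]
w 0.325 2435 [0.4846 0.3258 0.1334] [0.009 0.002 0.007]
w 0.335 692 [0.4977 0.3345 0.1223] [0.002 0.003 0.002]
w 0.345 537 [0.4973 0.3451 0.1219] [0.002 0.003 0.002]
w 0.355 566 [0.4966 0.3551 0.1219] [0.002 0.003 0.002]
w 0.365 643 [0.4963 0.3651 0.1216] [0.002 0.003 0.002]
w 0.375 640 [0.5032 0.3748 0.1149] [0.004 0.003 0.004]
s 0.325 12 [0.4971 0.3283 0.1212] [0.003 0.001 0.003]
s 0.335 30 [0.4977 0.3345 0.1222] [0.002 0.003 0.002]
s 0.345 29 [0.4975 0.345  0.1209] [0.002 0.003 0.002]
s 0.355 27 [0.4968 0.355  0.1214] [0.002 0.003 0.002]
s 0.365 30 [0.4962 0.3649 0.1211] [0.002 0.003 0.003]
s 0.375 33 [0.5043 0.3748 0.1133] [0.003 0.003 0.003]
b 0.275 1 [0.5037 0.2757 0.1237] [0. 0. 0.]
b 0.315 5 [0.5007 0.3176 0.1318] [0.004 0.002 0.009]
b 0.325 86 [0.4878 0.3258 0.1328] [0.009 0.002 0.007]
b 0.335 31 [0.4982 0.3345 0.1235] [0.003 0.003 0.002]
b 0.345 24 [0.498  0.3452 0.1226] [0.002 0.003 0.002]
b 0.355 23 [0.4969 0.355  0.1232] [0.002 0.003 0.002]
b 0.365 30 [0.4971 0.3653 0.1224] [0.003 0.003 0.002]
b 0.375 44 [0.5054 0.3753 0.1147] [0.006 0.003 0.005]
```

View pics/e.png

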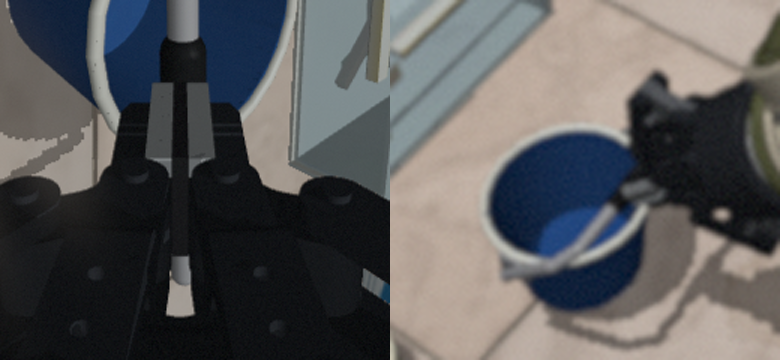

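The left crop shows the shut fingertips apparently in front of the bar, with the grip passing behind the tips at (180,60). I'll measure the tip depth.

Run:
```python
from h import *
s=telemetry.observe();print(s["grip_width"],s["gripper_force"],s["position"],env.pinch_z)
for n in("wrist","side"):
    w=grab(n);P=cloud(w);T=(P-s["position"])@np.array(s["tool_rot"])*1000
    m=(abs(T[...,0])<16)&(abs(T[...,1])<20)&(T[...,2]>-60)&(T[...,2]<40)
    q=T[m];h,e=np.histogram(q[:,2],np.arange(-60,45,5));print(n,list(zip(e.astype(int),h)))
    for z in range(-40,40,5):
        k=q[abs(q[:,2]-z)<2.5]
        if len(k):print(z,k.min(0).round(),k.max(0).round(),np.median(k,0).round())
    # bar in tool frame
    k=T[(abs(T[...,0]-35)<10)&(abs(T[...,1])<20)&(abs(T[...,2])<50)];print("bar+x",np.median(k,0).round(1),k.std(0).round(1))
    k=T[(abs(T[...,0]+48)<6)&(abs(T[...,1])<20)&(abs(T[...,2])<50)];print("bar-x",np.median(k,0).round(1) if len(k) else 0)
```

```text
9.484269297888281e-05 0.0 [0.51440613 0.31838966 0.10559004] 0.0187
wrist [(np.int64(-60), np.int64(710)), (np.int64(-55), np.int64(658)), (np.int64(-50), np.int64(599)), (np.int64(-45), np.int64(551)), (np.int64(-40), np.int64(457)), (np.int64(-35), np.int64(123)), (np.int64(-30), np.int64(164)), (np.int64(-25), np.int64(573)), (np.int64(-20), np.int64(15)), (np.int64(-15), np.int64(0)), (np.int64(-10), np.int64(0)), (np.int64(-5), np.int64(0)), (np.int64(0), np.int64(0)), (np.int64(5), np.int64(0)), (np.int64(10), np.int64(0)), (np.int64(15), np.int64(0)), (np.int64(20), np.int64(0)), (np.int64(25), np.int64(0)), (np.int64(30), np.int64(0)), (np.int64(35), np.int64(0))]
-40 [  6. -14. -42.] [ 11.  13. -38.] [ 10.  -0. -40.]
-35 [  6. -12. -37.] [ 11.  12. -33.] [ 10.   0. -36.]
-30 [ 10.  -7. -32.] [ 10.  -0. -32.] [ 10.  -3. -32.]
-25 [  6.  -4. -27.] [ 16.   6. -23.] [ 11.   0. -24.]
-20 [  5.  -5. -22.] [ 16.   7. -18.] [ 12.  -4. -22.]
-15 [ 16.  -4. -17.] [ 16.  -4. -17.] [ 16.  -4. -17.]
bar+x [ 36.9  -2.1 -21.8] [ 5.6  7.9 26.5]
bar-x [-50.7   0.2 -22.4]
side [(np.int64(-60)
[... 225 characters left out ...]
4(25)), (np.int64(-20), np.int64(3)), (np.int64(-15), np.int64(0)), (np.int64(-10), np.int64(0)), (np.int64(-5), np.int64(0)), (np.int64(0), np.int64(0)), (np.int64(5), np.int64(0)), (np.int64(10), np.int64(0)), (np.int64(15), np.int64(0)), (np.int64(20), np.int64(0)), (np.int64(25), np.int64(0)), (np.int64(30), np.int64(0)), (np.int64(35), np.int64(0))]
-40 [ -4. -11. -42.] [ 12.  13. -38.] [  7.   6. -41.]
-35 [  6. -11. -37.] [ 11.  12. -33.] [  9.   1. -36.]
-30 [  4.   3. -31.] [ 15.   6. -28.] [  8.   5. -29.]
-25 [  6.  -4. -27.] [ 16.   6. -23.] [ 11.   1. -25.]
-20 [  1.  -5. -22.] [ 15.   7. -19.] [  6.   6. -21.]
bar+x [ 35.2  -1.1 -21. ] [ 5.3  9.3 26. ]
bar-x [-50.3   3.3  46.7]
```

Both cameras agree that the shut fingertips end about 33 mm behind the reported TCP, while the bar lies at z ≈ -19. So the real grasp point is near z ≈ -50. I'll open, advance 30 mm and close.

Request:
apply_moves([
  [0,0,0,0,0,0,1],
  [0,0,0,0,0,0,1],
  [0,0,0,0,0,0,1],
  [0,0,0,0,0,0,1],
  [0,0,0,0,0,0,1],
  [0,0,8,0,0,0,1],
  [0,0,8,0,0,0,1],
  [0,0,8,0,0,0,1],
  [0,0,7,0,0,0,1],
  [0,0,0,0,0,0,1],
])

```text
time_s: 7.68
position: [0.5365, 0.3194, 0.0831]
tool_rot: [[-0.053, 0.707, 0.705], [0.999, 0.038, 0.038], [0.0, 0.706, -0.708]]
ft_force: [0.2, -0.4, 0.2]
grip_width: 0.0858
gripper_force: 0.0
```

Request:
apply_moves([
  [0,0,0,0,0,0,0.4],
  [0,0,0,0,0,0,0.3],
  [0,0,0,0,0,0,0.2],
  [0,0,0,0,0,0,0.1],
  [0,0,0,0,0,0,0],
  [0,0,0,0,0,0,0],
  [0,0,0,0,0,0,0],
  [0,0,0,0,0,0,0],
], grip_force=30)

```text
time_s: 8.68
position: [0.5363, 0.3196, 0.0838]
tool_rot: [[-0.054, 0.706, 0.706], [0.999, 0.038, 0.038], [0.0, 0.707, -0.707]]
ft_force: [-2.2, 0.5, 1.6]
grip_width: 0.0105
gripper_force: 29.2
```

Run:
```python
from h import *
w=grab("wrist");b=grab("side");s=w["state"]
cr=lambda im,x,y,ww=130,hh=120:cv2.resize(im["frame"][y:y+hh,x:x+ww,::-1],(390,360),interpolation=cv2.INTER_CUBIC)
cv2.imwrite("pics/f.png",np.hstack([cr(w,200,240,260,240),cr(b,160,300)]))
for n,im in(("w",w),("s",b)):
    T=(cloud(im)-s["position"])@np.array(s["tool_rot"])*1000
    for x in(-48,-40,30,40):
        k=T[(abs(T[...,0]-x)<4)&(abs(T[...,1])<15)&(abs(T[...,2]+45)<25)];print(n,x,len(k),np.median(k,0).round(1) if len(k) else 0)
    k=T[(abs(T[...,0])<16)&(abs(T[...,1])<20)];print(np.histogram(k[:,2],np.arange(-60,0,4)))
```

```text
w -48 0 0
w -40 133 [-37.3  -0.2 -52.8]
w 30 650 [ 30.1  -0.2 -53.6]
w 40 710 [ 40.2  -0.2 -53.6]
(array([1183, 3096,  558,  440,  389,  372,  212,   27,    0,    0,    0,
          0,    0,    0]), array([-60, -56, -52, -48, -44, -40, -36, -32, -28, -24, -20, -16, -12,
        -8,  -4]))
s -48 0 0
s -40 0 0
s 30 22 [ 30.5   0.7 -54.1]
s 40 18 [ 39.5   0.6 -54.2]
(array([41, 43, 21,  9, 18, 12,  4,  1,  0,  0,  0,  0,  0,  0]), array([-60, -56, -52, -48, -44, -40, -36, -32, -28, -24, -20, -16, -12,
        -8,  -4]))
```

View pics/f.png

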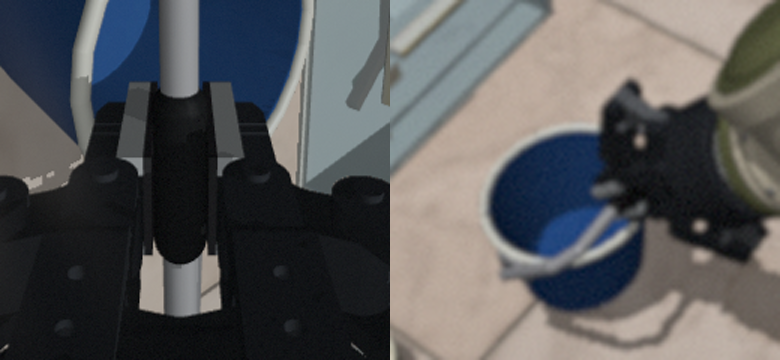

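The picture shows the black grip held between the pads (crop 180,180), with a width of 10.5 mm and a force of 29 N. Before swinging I'll check clearance to the cabinet.

Run:
```python
from h import *
for n in("scene","side"):
    P=cloud(grab(n)).reshape(-1,3)
    for lo in(.12,.16,.2,.24,.28,.32):
        q=P[(P[:,2]>lo)&(P[:,2]<lo+.04)&(P[:,0]>.58)&(P[:,0]<.9)&(P[:,1]>.2)&(P[:,1]<.6)]
        for a,b in((.2,.3),(.3,.4),(.4,.6)):
            k=q[(q[:,1]>a)&(q[:,1]<b)]
            if len(k)>5: print(n,lo,a,np.percentile(k[:,0],2).round(3),len(k))
```

```text
scene 0.12 0.2 0.677 538
scene 0.12 0.3 0.676 982
scene 0.12 0.4 0.682 529
scene 0.16 0.2 0.69 364
scene 0.16 0.3 0.684 964
scene 0.16 0.4 0.683 444
scene 0.2 0.2 0.711 287
scene 0.2 0.3 0.711 984
scene 0.2 0.4 0.715 478
scene 0.24 0.2 0.725 1178
scene 0.24 0.3 0.719 2754
scene 0.24 0.4 0.716 1005
side 0.12 0.2 0.678 567
side 0.12 0.3 0.676 795
side 0.12 0.4 0.682 1021
side 0.16 0.2 0.691 640
side 0.16 0.3 0.685 799
side 0.16 0.4 0.684 904
side 0.2 0.2 0.713 606
side 0.2 0.3 0.71 826
side 0.2 0.4 0.716 995
side 0.24 0.2 0.726 2870
side 0.24 0.3 0.72 3667
side 0.24 0.4 0.717 1757
```

Request:
apply_moves([
  [0,2,0,4,0,0,0],
  [0,2,0,4,0,0,0],
  [0,2,0,4,0,0,0],
  [0,0,0,0,0,0,0],
])

```text
time_s: 9.38
position: [0.5418, 0.3174, 0.088]
tool_rot: [[-0.046, 0.817, 0.575], [0.999, 0.04, 0.022], [-0.005, 0.575, -0.818]]
ft_force: [-2.5, 1.5, 2.5]
grip_width: 0.0107
gripper_force: 29.4
```

The cabinet is clear and the forces are small, so I'll continue the swing.

Request:
apply_moves([
  [0,2,0,4,0,0,0],
  [0,2,0,4,0,0,0],
  [0,2,0,4,0,0,0],
  [0,2,0,4,0,0,0],
  [0,2,0,4,0,0,0],
  [0,0,0,0,0,0,0],
])

```text
time_s: 10.12
position: [0.5512, 0.3181, 0.0936]
tool_rot: [[-0.044, 0.964, 0.264], [0.999, 0.044, 0.006], [-0.005, 0.264, -0.965]]
ft_force: [-5.8, 4.6, 15.2]
grip_width: 0.011
gripper_force: 30.6
```

```bash
cat > g.py <<'E'
from h import *
s=telemetry.observe();R=np.array(s["tool_rot"]);p=np.array(s["position"])
print("grip",p-.05*R[:,2],"tilt",np.degrees(np.arcsin(-R[2,2])),"F",s["ft_force"],"q",np.round(s["q"],1))
a=grab("scene");b=grab("side")
for n,im in(("scene",a),("side",b)):
    P=cloud(im);hsv=cv2.cvtColor(im["frame"],cv2.COLOR_RGB2HSV)
    m=(hsv[...,1]<70)&(hsv[...,2]>130)&(P[...,2]>.066)&(P[...,2]<.078)&(np.hypot(P[...,0]-.558,P[...,1]-.319)<.08)
    Q=P[m]
    from scipy.optimize import least_squares
    r=least_squares(lambda v:np.hypot(Q[:,0]-v[0],Q[:,1]-v[1])-.0535,[.558,.319],loss="cauchy",f_scale=.002)
    A=np.c_[Q,np.ones(len(Q))];c=np.linalg.lstsq(np.c_[Q[:,:2]-r.x,np.ones(len(Q))],Q[:,2],rcond=None)[0];print(n,len(Q),"rim ctr",r.x.round(4),"plane",c.round(3))
E
python3 g.py
```

```text
grip [0.53802015 0.31777429 0.14184639] tilt 74.70860883490253 F [-5.75852396  4.56486606 15.16896627] q [21.7 30.2 81.3 -6.5 54.3 22.3]
scene 215 rim ctr [0.5622 0.3158] plane [-0.006  0.005  0.076]
side 162 rim ctr [0.5618 0.3177] plane [ 0.    -0.002  0.076]
```

Run:
```python
from h import *
s=telemetry.observe()
plan(s["position"],s["tool_rot"],[([.5595,.318,.0985],frame(92.6,90),6)],0)
```

```text
[[-0.1, 1.7, -0.4, 2.6, 0.1, 0.0, 0], [-0.1, 1.6, -0.5, 2.5, 0.0, 0.0, 0], [-0.1, 1.6, -0.6, 2.6, 0.1, 0.0, 0], [-0.1, 1.6, -0.6, 2.5, 0.0, 0.0, 0], [-0.1, 1.6, -0.7, 2.6, 0.1, 0.0, 0], [-0.1, 1.5, -0.8, 2.5, 0.0, 0.0, 0]]
```

Request:
apply_moves([
  [0,0,-1.5,0,0,0,0],
  [0,1.6,-0.2,2.6,0,0,0],
  [0,1.6,-0.3,2.6,0,0,0],
  [0,1.6,-0.4,2.6,0,0,0],
  [0,1.6,-0.4,2.5,0,0,0],
  [0,1.6,-0.4,2.5,0,0,0],
  [0,1.5,-0.4,2.5,0,0,0],
  [0,0,0,0,0,0,0],
  [0,0,0,0,0,0,0],
  [0,0,0,0,0,0,0],
])

```text
time_s: 11.48
position: [0.5581, 0.3179, 0.0961]
tool_rot: [[-0.046, 0.999, -0.004], [0.999, 0.046, -0.007], [-0.007, -0.005, -1.0]]
ft_force: [-0.2, 1.9, 0.5]
grip_width: 0.011
gripper_force: 29.2
```

```bash
python3 g.py
```

```text
grip [0.55830833 0.31822936 0.14610192] tilt 89.50717481180816 F [-0.18583545  1.9040659   0.52682563] q [19.3 36.1 67.3 -0.3 77.  16.7]
scene 212 rim ctr [0.5618 0.3153] plane [0.001 0.016 0.076]
side 129 rim ctr [0.5619 0.3172] plane [ 0.006 -0.     0.076]
```

The bail is upright and the pail is flat on the counter with almost no load. Now I'll grip harder and lift.

Request:
apply_moves([
  [0,0,0,0,0,0,0],
  [0,0,0,0,0,0,0],
  [0,0,-5,0,0,0,0],
  [0,0,-12,0,0,0,0],
  [0,0,-20,0,0,0,0],
  [0,0,-28,0,0,0,0],
  [0,0,-30,0,0,0,0],
  [0,0,-30,0,0,0,0],
  [0,0,-30,0,0,0,0],
  [0,0,-25,0,0,0,0],
  [0,0,-15,0,0,0,0],
  [0,0,0,0,0,0,0],
], grip_force=60)

```text
time_s: 13.08
position: [0.5595, 0.3194, 0.2934]
tool_rot: [[-0.046, 0.999, -0.001], [0.999, 0.046, -0.005], [-0.005, -0.001, -1.0]]
ft_force: [0.9, 0.4, -2.7]
grip_width: 0.0099
gripper_force: 58.5
```

Run:
```python
from h import *
s=telemetry.observe();F=frame(75,90)
seat=np.array([.568,-.297,.220]);hx=np.array([.966,-.259,0])
pre=seat-.14*hx;pre[2]=.28
M=np.array([.47,.1,.283])
print(s["position"],pre,s["ft_force"])
plan(s["position"],s["tool_rot"],[(M,frame(85,90),9),(pre,F,11)],0)
```

```text
[0.55949041 0.31941201 0.2933639 ] [ 0.43276 -0.26074  0.28   ] [ 0.86708183  0.44003797 -2.66030378]
[[-23.9, -11.1, 1.3, 0.0, 0.0, 0.9, 0], [-24.1, -10.7, 1.3, 0.0, 0.0, 0.8, 0], [-24.2, -10.3, 1.3, 0.0, 0.0, 0.9, 0], [-24.4, -10.0, 1.3, 0.0, 0.0, 0.8, 0], [-24.5, -9.6, 1.3, 0.0, 0.1, 0.9, 0], [-24.6, -9.2, 1.2, 0.0, 0.0, 0.8, 0], [-24.8, -8.9, 1.2, 0.0, 0.1, 0.9, 0], [-24.9, -8.5, 1.2, 0.0, 0.0, 0.8, 0], [-25.0, -8.2, 1.2, 0.0, 0.1, 0.9, 0]]
[[-33.0, -0.5, 0.3, 0.0, 0.0, 0.9, 0], [-33.0, 0.0, 0.3, 0.0, 0.0, 0.9, 0], [-33.0, 0.5, 0.3, 0.0, 0.0, 0.9, 0], [-32.9, 1.1, 0.3, 0.0, 0.0, 0.9, 0], [-32.9, 1.6, 0.3, 0.0, 0.0, 0.9, 0], [-32.9, 2.1, 0.2, 0.0, 0.0, 0.9, 0], [-32.9, 2.6, 0.3, 0.0, 0.0, 0.9, 0], [-32.8, 3.1, 0.2, 0.0, 0.0, 0.9, 0], [-32.7, 3.6, 0.3, 0.0, 0.0, 0.9, 0], [-32.7, 4.2, 0.2, 0.0, 0.0, 0.9, 0], [-32.6, 4.7, 0.3, 0.0, 0.0, 1.0, 0]]
```

Request:
apply_moves([
  [-12,-5.5,0.6,0,0,0.5,0],
  [-24,-11,1.3,0,0,0.9,0],
  [-24,-11,1.3,0,0,0.9,0],
  [-24,-10,1.3,0,0,0.9,0],
  [-24,-10,1.3,0,0,0.8,0],
  [-24.5,-9.6,1.3,0,0,0.9,0],
  [-24.6,-9,1.2,0,0,0.8,0],
  [-25,-9,1.2,0,0,0.9,0],
  [-25,-8.5,1.2,0,0,0.8,0],
  [-25,-5,0.6,0,0,0.5,0],
])

```text
time_s: 14.32
position: [0.4651, 0.0879, 0.2816]
tool_rot: [[0.091, 0.996, -0.005], [0.996, -0.092, -0.006], [-0.007, -0.004, -1.0]]
ft_force: [1.3, 0.3, -1.6]
grip_width: 0.0101
gripper_force: 58.5
```

Request:
apply_moves([
  [-33,-0.5,0.3,0,0,0.9,0],
  [-33,0,0.3,0,0,0.9,0],
  [-33,0.5,0.3,0,0,0.9,0],
  [-33,1,0.3,0,0,0.9,0],
  [-33,1.6,0.3,0,0,0.9,0],
  [-33,2,0.2,0,0,0.9,0],
  [-33,2.6,0.3,0,0,0.9,0],
  [-33,3,0.2,0,0,0.9,0],
  [-33,3.6,0.3,0,0,0.9,0],
  [-28,3.6,0.2,0,0,0.9,0],
  [-20,3,0.3,0,0,1,0],
  [-10,2,0,0,0,0,0],
])

```text
time_s: 15.82
position: [0.4281, -0.2662, 0.281]
tool_rot: [[0.264, 0.965, -0.005], [0.965, -0.264, -0.006], [-0.007, -0.003, -1.0]]
ft_force: [1.1, -0.0, -3.3]
grip_width: 0.0097
gripper_force: 58.5
```

Request:
apply_moves([
  [0,0,0,0,0,0,0],
  [0,0,0,0,0,0,0],
  [0,0,0,0,0,0,0],
  [0,0,0,0,0,0,0],
  [0,0,0,0,0,0,0],
  [0,0,0,0,0,0,0],
])

```text
time_s: 16.58
position: [0.4283, -0.2656, 0.2814]
tool_rot: [[0.263, 0.965, -0.004], [0.965, -0.263, -0.006], [-0.007, -0.002, -1.0]]
ft_force: [-0.0, -0.3, -3.0]
grip_width: 0.0102
gripper_force: 58.5
```

Run:
```python
from h import *
a=grab("scene");b=grab("side");w=grab("wrist");s=b["state"];p=np.array(s["position"]);R=np.array(s["tool_rot"])
cv2.imwrite("pics/g.png",np.hstack([cv2.resize(x[...,::-1],(400,300),interpolation=cv2.INTER_AREA) for x in (b["frame"][60:360,200:600],w["frame"])]))
seat=np.array([.568,-.297,.22]);hx=np.array([.966,-.259,0]);hy=np.array([.259,.966,0]);H=np.stack([hx,hy,[0,0,1]],1)
print("grip in hook",H.T@(p-.05*R[:,2]-seat),R.round(3).tolist())
for n,im in(("s",a),("b",b),("w",w)):
    P=cloud(im);hsv=cv2.cvtColor(im["frame"],cv2.COLOR_RGB2HSV).astype(int)
    L=(P-seat)@H
    m=((hsv[...,0]<8)|(hsv[...,0]>172))&(hsv[...,1]>150)&(np.abs(L[...,2]-.012)<.02)&(np.hypot(L[...,0],L[...,1])<.1)
    for sg in(1,-1):
        q=L[m&(sg*L[...,1]>0)]
        if len(q)>3:print(n,"tip",len(q),np.median(q,0).round(4))
    m=(np.abs(L[...,2]+.004)<.006)&(L[...,0]>-.015)&(L[...,0]<.07)&(np.abs(L[...,1])<.06)
    for sg in(1,-1):
        q=L[m&(sg*L[...,1]>.01)]
        if len(q)>10:print(n,"prong",len(q),np.polyfit(q[:,0],q[:,1],1).round(4),q[:,2].max().round(4))
    T=(P-p)@R*1000
    for x in(-46,-40,-30,30,40,46):
        k=T[(abs(T[...,0]-x)<3)&(abs(T[...,1])<15)&(abs(T[...,2]+45)<25)]
        if len(k):print(n,x,len(k),np.median(k,0).round(1))
```

```text
grip in hook [-0.14296165 -0.00552124  0.11137663] [[0.263, 0.965, -0.004], [0.965, -0.263, -0.006], [-0.007, -0.002, -1.0]]
s tip 18 [-0.0367  0.0315  0.0146]
s tip 7 [-0.0349 -0.034   0.018 ]
s prong 14 [-0.381   0.0263] -0.0028
s prong 62 [-0.0032 -0.035 ] -0.0014
s -46 12 [-46.6  -1.9 -52.5]
s -40 14 [-39.9  -1.5 -53.1]
s -30 10 [-29.3  -2.3 -52.6]
s 30 13 [ 30.4  -2.  -52.7]
s 40 11 [ 39.9  -2.4 -52.9]
s 46 16 [ 46.7  -1.6 -53. ]
b tip 17 [-0.0356  0.0321  0.0136]
b tip 17 [-0.0362 -0.0332  0.0132]
b prong 78 [-0.0017  0.0326] -0.0018
b prong 78 [-0.0184 -0.0331] -0.0019
b 30 7 [ 30.7  -1.5 -54.4]
b 40 9 [ 40.5  -1.9 -53.5]
b 46 7 [ 47.6  -1.6 -54.9]
w tip 505 [-0.036   0.0303  0.0152]
w tip 411 [-0.0356 -0.0344  0.015 ]
w prong 1274 [-0.0035  0.0303] -0.0026
w prong 1413 [-0.0017 -0.0351] -0.0026
w -40 88 [-38.    0.3 -52.7]
w -30 329 [-30.2   0.6 -53.2]
w 30 481 [ 30.    0.3 -53.7]
w 40 532 [ 40.    0.3 -53.7]
w 46 549 [ 46.    0.3 -53.8]
```

View pics/g.png

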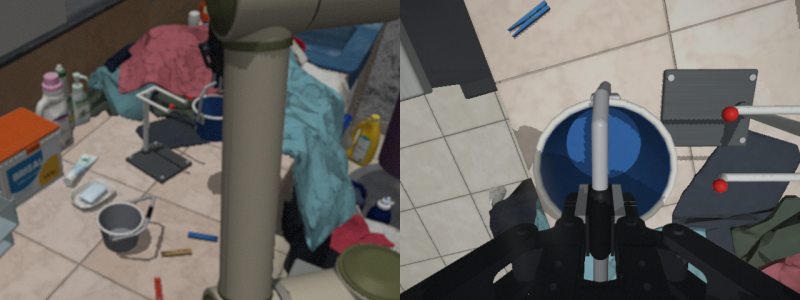

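The left panel shows the grey pail untouched, the stand, and the blue pail hanging by the gripper in front of it. The right panel shows the pail at (605,160) and the red tips at (730,114) and (720,186), dead ahead. I'll lower 79 mm with a 6 mm lateral correction, then go forward.

Request:
apply_moves([
  [1,0,6,0,0,0,0],
  [1,0,12,0,0,0,0],
  [1,0,14,0,0,0,0],
  [1,0,14,0,0,0,0],
  [1,0,14,0,0,0,0],
  [1,0,12,0,0,0,0],
  [0,0,6,0,0,0,0],
  [0,0,0,0,0,0,0],
  [0,0,0,0,0,0,0],
])

```text
time_s: 17.85
position: [0.4297, -0.2605, 0.2038]
tool_rot: [[0.263, 0.965, -0.004], [0.965, -0.263, -0.007], [-0.008, -0.002, -1.0]]
ft_force: [0.4, 0.9, -3.0]
grip_width: 0.01
gripper_force: 58.4
```

Request:
apply_moves([
  [0,4,0,0,0,0,0],
  [0,8,0,0,0,0,0],
  [0,13,0,0,0,0,0],
  [0,16,0,0,0,0,0],
  [0,16,0,0,0,0,0],
  [0,16,0,0,0,0,0],
  [0,16,0,0,0,0,0],
  [0,16,0,0,0,0,0],
  [0,16,0,0,0,0,0],
  [0,13,0,0,0,0,0],
  [0,8,0,0,0,0,0],
  [0,4,0,0,0,0,0],
])

```text
time_s: 19.35
position: [0.5709, -0.2987, 0.2026]
tool_rot: [[0.263, 0.965, -0.005], [0.965, -0.263, -0.006], [-0.007, -0.003, -1.0]]
ft_force: [0.3, -0.3, -3.3]
grip_width: 0.0099
gripper_force: 58.5
```

```bash
cat > k.py <<'E'
from h import *
s=telemetry.observe();p=np.array(s["position"]);R=np.array(s["tool_rot"])
seat=np.array([.568,-.297,.22]);H=np.array([[.966,.259,0],[-.259,.966,0],[0,0,1]])
print("grip in hook",H.T@(p-.05*R[:,2]-seat),s["ft_force"],s["time_s"])
E
python3 k.py
```

```text
grip in hook [ 0.00341185 -0.00054203  0.03259821] [ 0.30920217 -0.26415503 -3.31395567] 19.35
```

Request:
apply_moves([
  [0,0,0,0,0,0,0],
  [0,0,0,0,0,0,0],
  [0,0,4,0,0,0,0],
  [0,0,6,0,0,0,0],
  [0,0,6,0,0,0,0],
  [0,0,6,0,0,0,0],
  [0,0,5,0,0,0,0],
  [0,0,2,0,0,0,0],
  [0,0,0,0,0,0,0],
  [0,0,0,0,0,0,0],
])

```text
time_s: 20.6
position: [0.5704, -0.2989, 0.1742]
tool_rot: [[0.263, 0.965, -0.004], [0.965, -0.263, -0.006], [-0.007, -0.002, -1.0]]
ft_force: [0.4, -1.1, -2.9]
grip_width: 0.0102
gripper_force: 58.5
```

Request:
apply_moves([
  [0,0,1,0,0,0,0],
  [0,0,1,0,0,0,0],
  [0,0,0,0,0,0,0],
  [0,0,0,0,0,0,0],
  [0,0,0,0,0,0,0],
])

```text
time_s: 21.22
position: [0.5703, -0.2989, 0.172]
tool_rot: [[0.263, 0.965, -0.004], [0.965, -0.263, -0.006], [-0.007, -0.002, -1.0]]
ft_force: [0.7, -0.5, -2.0]
grip_width: 0.0103
gripper_force: 58.5
```

```bash
python3 k.py
```

```text
grip in hook [ 0.00282706 -0.00086082  0.001996  ] [ 0.72110016 -0.51748995 -2.0313055 ] 21.225
```

Contact is starting, so I'll lower a bit further.

Request:
apply_moves([
  [0,0,0.7,0,0,0,0],
  [0,0,0.7,0,0,0,0],
  [0,0,0,0,0,0,0],
  [0,0,0,0,0,0,0],
])

```text
time_s: 21.72
position: [0.5703, -0.2989, 0.1706]
tool_rot: [[0.263, 0.965, -0.004], [0.965, -0.263, -0.006], [-0.007, -0.002, -1.0]]
ft_force: [0.2, 0.2, -1.6]
grip_width: 0.0104
gripper_force: 58.5
```

Request:
apply_moves([
  [0,0,0.7,0,0,0,0],
  [0,0,0.6,0,0,0,0],
  [0,0,0,0,0,0,0],
  [0,0,0,0,0,0,0],
])

```text
time_s: 22.22
position: [0.5703, -0.2989, 0.1695]
tool_rot: [[0.263, 0.965, -0.004], [0.965, -0.263, -0.006], [-0.007, -0.002, -1.0]]
ft_force: [-0.3, 0.9, -0.3]
grip_width: 0.0099
gripper_force: 58.6
```

Run:
```python
from h import *
f=[]
for i in range(3):
    get_image("side");f.append(telemetry.observe()["ft_force"])
print(np.mean(f,0))
```

```text
[-0.32518616  0.21825225 -0.04453702]
```

The weight is on the prongs, so I'll release gently and retreat straight up.

Request:
apply_moves([
  [0,0,0,0,0,0,0.2],
  [0,0,0,0,0,0,0.3],
  [0,0,0,0,0,0,0.5],
  [0,0,0,0,0,0,0.7],
  [0,0,0,0,0,0,0.7],
  [0,0,0,0,0,0,0.7],
  [0,0,-8,0,0,0,0.7],
  [0,0,-15,0,0,0,0.7],
  [0,0,-25,0,0,0,0.7],
  [0,0,-40,0,0,0,0.7],
  [0,0,-40,0,0,0,0.7],
  [0,0,-20,0,0,0,0.7],
], grip_force=20)

```text
time_s: 23.88
position: [0.571, -0.298, 0.3212]
tool_rot: [[0.263, 0.965, -0.0], [0.965, -0.263, -0.009], [-0.009, 0.002, -1.0]]
ft_force: [0.4, -0.4, -1.1]
grip_width: 0.0597
gripper_force: 0.0
```

Request:
apply_moves([
  [0,0,0,0,0,0,0.7],
  [0,0,0,0,0,0,0.7],
  [0,0,0,0,0,0,0.7],
  [0,0,0,0,0,0,0.7],
  [0,0,0,0,0,0,0.7],
  [0,0,0,0,0,0,0.7],
])

```text
time_s: 24.62
position: [0.5709, -0.298, 0.3172]
tool_rot: [[0.263, 0.965, -0.004], [0.965, -0.263, -0.006], [-0.007, -0.003, -1.0]]
ft_force: [0.6, -0.4, 0.0]
grip_width: 0.0601
gripper_force: 0.0
```

Run:
```python
from h import *
w=grab("wrist");b=grab("side");a=grab("scene")
cv2.imwrite("pics/i.png",np.hstack([cv2.resize(x[...,::-1],(400,300),interpolation=cv2.INTER_AREA) for x in (b["frame"][100:325,280:580],w["frame"])]))
seat=np.array([.568,-.297,.22]);H=np.array([[.966,.259,0],[-.259,.966,0],[0,0,1]])
for n,im in(("s",a),("b",b),("w",w)):
    L=(cloud(im)-seat)@H;v=im["frame"].max(-1)
    m=(abs(L[...,2]-.003)<.009)&(abs(L[...,0])<.04)&(abs(L[...,1])<.06)&(v<60);q=L[m]
    if len(q)>5:print(n,"grip",len(q),np.median(q,0).round(4),q.min(0).round(3),q.max(0).round(3))
    hsv=cv2.cvtColor(im["frame"],cv2.COLOR_RGB2HSV)
    P=cloud(im);m=(hsv[...,1]<80)&(v>110)&(abs(L[...,2]+.075)<.02)&(np.hypot(L[...,0],L[...,1])<.07);q=L[m]
    if len(q)>20:
        print(n,"rim",len(q),np.linalg.lstsq(np.c_[q[:,:2],np.ones(len(q))],q[:,2],rcond=None)[0].round(3),q.min(0).round(3),q.max(0).round(3))
```

```text
s grip 65 [-0.0009 -0.0047  0.004 ] [-0.006 -0.023 -0.003] [0.008 0.014 0.008]
s rim 227 [-0.039 -0.003 -0.069] [-0.054 -0.061 -0.091] [ 0.061  0.057 -0.056]
b grip 46 [-0.0005 -0.0002  0.0029] [-0.007 -0.021 -0.002] [0.008 0.015 0.007]
b rim 138 [-0.032  0.017 -0.069] [-0.053 -0.051 -0.082] [ 0.058  0.061 -0.06 ]
w grip 1035 [ 0.0033 -0.0033  0.0045] [-0.003 -0.025 -0.001] [0.009 0.016 0.007]
w rim 1980 [-0.036 -0.005 -0.069] [-0.051 -0.056 -0.074] [ 0.061  0.052 -0.065]
```

View pics/i.png

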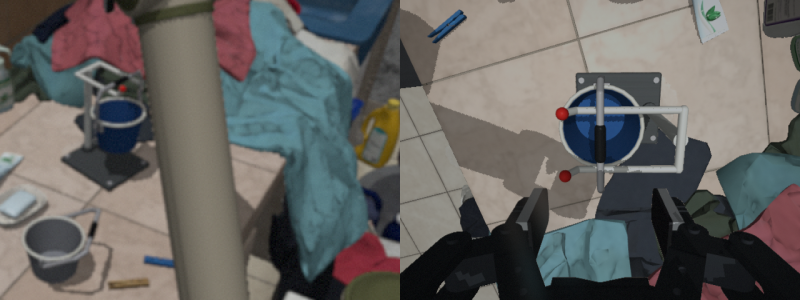

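The pail hangs on both prongs: side view at (120,125), and the wrist view shows the bar across both prongs at column 600. The grip is within 5 mm of the seat, the rim tilt is about 2°, and the gripper is well clear. Handing in.

```bash
python3 -c "
from rig import env
print(env.close_job())"
```

```text
the job is handed in; nothing more can be done
None
```

The blue pail hangs still and nearly upright (about 2° off) on both prongs, with its grip within 5 mm of the seat point; the grey pail was not touched, and the job is handed in, though no verdict came back.

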